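# Scrape castings off a push-off shovel into the catch pan

## Robot

A 7-joint arm with a two-finger parallel gripper is mounted at the origin on the work surface. World frame = base frame: x ahead of the robot, y to its left, z up, the work surface at z = 0. Lengths are in mm, angles in degrees, forces in N, time in s.
With the tool pointing down it reaches from about 400 to 875 mm from the base axis. Payload 6.5 kg.
Tool frame: the origin (TCP) lies at the centre of the arm's flange, where the gripper is bolted on; the fingertips stand 173 mm ahead of it and the grasp point (between the pads) lies 155 mm ahead of it; z points along the fingers, y is the line along which they close (so a half turn about z gives the same grasp; the last joint's range is limited). The gripper opens to 85 mm and grips with 20 to 120 N. Pads are 22 mm wide; open, the fingers measure 114 mm over their backs; the gripper's body (76 mm by 85 mm) begins 54 mm behind the grasp point. The pads swing forward as they close: fully open they stand 13 mm farther back than shut.
Start: joints at [59.691, 30.733, -0.252, 88.115, 0.149, 61.152, -4.079], TCP at [290.195, -581.616, 404.69] pointing down, gripper open.
Joint ranges: [-154.64, 154.64], [-21.42, 123.67], [-72.66, 72.17], [13.99, 137.28], [-74.86, 254.86], [10.95, 109.41], [-158.01, 158.01]. Speed limits (degrees/s): [136.94, 136.94, 180, 180, 180, 180, 180].

## Interface

Orientations are given as [roll, pitch, yaw] about the fixed x, y, z axes, in that order (R = Rz(yaw) Ry(pitch) Rx(roll)).
In Python, from workcell import bot, viewer gives the robot as it stands.
- The arm moves only by the tool drive_tool, never from a script. Its argument "deltas" is a list of rows, each an object with "rot": the turn, a rotation vector about the tool's x, y, z in degrees, a list of three; "dp": the shift along the tool's x, y, z in mm, a list of three; "hand": the opening, from 0 (shut) to 1 (fully open). A call has 1 to 20 rows; each row is the pose to reach, as a shift and turn from the pose commanded when the call began, along the tool's axes at that moment; what a row does not reach only later rows make up. A row lasts 1/12 s, in which the tool goes at most 41.7 mm and 7.16 degrees, less where a joint would pass 70% of its speed; a pose out of reach is approached as far as the arm can. A call with a gripper value outside its range is refused whole. The fingers move at their own pace and stop on an object; "newtons" is the grip in N (left out, the last holds). Time passes only in rows, so rows that repeat a pose let the fingers close. It gives the time, the measured TCP pose, the force, the opening and the grip force at its end, in the units of the state.
- bot.observe(): the state, without advancing time (a new reading comes with each control period).
- viewer.capture(name): name is "scene" or "top" or "wrist"; returns the picture (384x512x3 uint8, blue, green, red); there is no depth.
- viewer.camera_info(name): a dict with "fx", "fy", "cx", "cy" (pixels), "world_from_camera" (4x4, takes a point from camera to world coordinates). Camera axes: x right, y up, looking along -z (the intrinsics and any distortion apply to the point x, -y, -z); pixel columns grow to the right and rows downward; lengths in mm; the calibration is good to about 2 mm. A picture is of the moment at which its call begins: read the wrist's pose just before it. camera_info takes no time and is no camera call; for the wrist camera it gives the pose at the moment of the call.
- bot.finish_job(): hands the job in; it is judged then, once.
The state is a dict: "time_s": time; "joint_pos": joint angles; "dq": joint speeds; "effort": joint torques, N m; "ee_pos": TCP position; "orientation": TCP orientation; "force": force on the tool from outside, world axes, zero at the start; "moment": the same for the moment, N m; "gripper_width": finger opening in mm; "grasp_force": force on a finger pad.
Only numpy, scipy, OpenCV 4.12 (cv2) and the standard library are available. Lean on these libraries where they do the work, as an engineer would, in place of code of your own. Each camera call takes 0.05 s, during which the arm holds its last target. There are 200 camera calls.

## Task

Take the push-off shovel by its handle and carry the three steel castings on its blade to the metal pan in the catch box; with the shovel nose-down over the box's high front board (20 to 50 degrees), hook the stop under its blade on the pan's near rim and press, steadily and without ramming it, until the scraper bar has pushed all three into the pan. Do not touch the castings with the fingers, drop them on the bench, or pour them off by tipping the shovel steeply. Then lay the empty shovel flat on its cork mat again, let go of it, and leave everything else where it stands.

Things in the scene. Friction and masses are not known exactly. Their poses are not given: they have to be found in the camera images.
- shovel: Hand shovel, about 0.23 kg, mass centre near x 37 mm. Origin on its resting plane under the grip point; x runs to the blade's edge, z up when flat. Wooden handle x -55 to 70 mm, 22 wide, 24 high (z 14 to 38); rear foot x -55 to -45, z 0 to 16. Blade 72 wide, x 75 to 127, z 8 to 12, faced with grippy rubber: castings do not slide even at 50 degrees. It rests on foot and stop
- blade (a joint): how far the blade is pushed back under the scraper bar: 0 (out) to 0.046 m (buffered hard end, bar 6 mm from the edge). The rim pressing the stop back along the shovel needs 2.3 N to start, 6.5 N at full travel; it springs out when relieved. Pushed back, the wide blade reaches x 29 to 81 mm, so hold the handle within 10 mm of the grip point
- scraper (a point): middle of the lower front edge of the upright steel scraper bar fixed to the handle, shovel x 75 mm, z 13.5; the bar is 74 wide, 6 thick (x 69 to 75), z 13.5 to 27.5, just over the blade; axes as shovel
- handle_grip (a point): grip point: centre of the handle's cross-section (22 wide, 24 high, pinch across the width), 26 mm above the shovel's resting plane; axes as shovel
- blade_notch (a point): corner between the blade's underside and the front face of the downturned stop under it (shovel x 111, z 8 mm with the blade out; moves with the blade). Stop 60 wide, 4 thick, reaching down to z 0; 16 mm of blade overhang it in front. This corner hooks on the pan's near rim from outside; axes as shovel
- blank: casting, steel block 20 x 17 x 8 mm, lying on the blade; origin at the centre of its underside
- disc: casting, steel disc 20 mm across, 8 mm thick, lying on the blade; origin at the centre of its underside
- band: casting, steel ring 21 mm outside, 12 mm inside, 8 mm thick, lying on the blade; origin at the centre of its underside
- catch_box: fixed open wooden box 170 (x) x 130 (y) mm, walls 5 thick and 52 high, holding the pan; origin under its centre; its front board is the -x wall, towards the robot. It stands on the left or the right, changing places with the sorting box of the same size (three compartments, no pan)
- pan: fixed bare metal pan in the catch box, 100 (x) x 110 (y) x 30 mm outside, walls and floor 4 thick, origin under its centre, 4 mm above the bench; axes as the catch box. Between the front board's inner face and the pan's near wall is a gap of 55 mm; on the other three sides only about 5 mm
- pan_rim (a point): middle of the top outer edge of the pan's near wall (the -x wall, facing the front board), 34 mm above the bench; axes as the catch box
- sort_box: fixed wooden sorting box, 170 x 130 x 52 mm, three long compartments with stock; not used; origin under its centre
- mat: fixed cork mat 250 x 120 x 4 mm under the shovel; its origin, on the bench, is where the shovel's origin starts (give or take 12 mm each way); it reaches x -85 to 165, y -60 to 60 mm about it; x roughly along the shovel
- flux_jar: bystander: glass jar 50 across, 60 high; origin under its centre
- brush: bystander: brush lying on the bench, 160 long; origin under it
- hammer: bystander: hammer lying on the bench, 240 long; origin under it
- mandrel: bystander: tapered steel ring mandrel standing upright, 44 across the foot, 130 high; origin under its centre
- pliers: bystander: pliers lying on the bench, about 140 long; origin under the pivot
- mug: bystander: white mug 76 across, 85 high; origin under its centre
- steel_block: bystander: round steel bench block 70 across, 25 high; origin under its centre
There are look-alikes about, which are no part of the job. What is shaped like the shovel but yellow is not meant.

How it is judged (in metres and radians):
On the way, in this order (a step that is already met when the one before it is completed fails the run):
1. with all three castings still on the blade, the shovel nose-down by 20 to 50 degrees, the pan's rim has pushed the blade back at least 12 mm (angle between shovel's own z axis and vertical between 0.33 and 0.9 rad and value of joint blade above 0.012 m and contact force between shovel and pan above 1.5 N and distance between blade_notch and pan_rim below 0.045 m and x of blank in the frame of shovel between 0.07 and 0.132 m and y of blank in the frame of shovel between -0.045 and 0.045 m and z of blank in the frame of shovel between 0.006 and 0.03 m and x of disc in the frame of shovel between 0.07 and 0.132 m and y of disc in the frame of shovel between -0.045 and 0.045 m and z of disc in the frame of shovel between 0.006 and 0.03 m and x of band in the frame of shovel between 0.07 and 0.132 m and y of band in the frame of shovel between -0.045 and 0.045 m and z of band in the frame of shovel between 0.006 and 0.03 m), for 0.05 s.
2. all three castings lie in the pan (x of blank in the frame of pan between -0.05 and 0.05 m and y of blank in the frame of pan between -0.055 and 0.055 m and z of blank in the frame of pan between -0.002 and 0.025 m and x of disc in the frame of pan between -0.05 and 0.05 m and y of disc in the frame of pan between -0.055 and 0.055 m and z of disc in the frame of pan between -0.002 and 0.025 m and x of band in the frame of pan between -0.05 and 0.05 m and y of band in the frame of pan between -0.055 and 0.055 m and z of band in the frame of pan between -0.002 and 0.025 m), for 0.2 s.
At the end, for the whole second after the job is handed in: Castings at rest inside the pan (undersides less than 25 mm above its bottom); shovel let go, at rest, flat within 4.5 degrees on the mat, its origin within 50 mm along and 45 mm across of the mat's origin, blade sprung out (under 6 mm) (all of step 2 and angle between shovel's own z axis and vertical below 0.08 rad and height (world z) of shovel below 0.01 m and x of shovel in the frame of mat between -0.05 and 0.05 m and y of shovel in the frame of mat between -0.045 and 0.045 m and value of joint blade below 0.006 m and linear speed of shovel below 0.02 m/s and linear speed of each of blank, disc, band below 0.03 m/s); the robot touches nothing.
It fails at once if the shovel is tipped more than 60 degrees (angle between shovel's own z axis and vertical above 1.05 rad).
It fails at once if the pan is pressed with more than 40 N (contact force between shovel and pan above 40 N).
It fails at once if a casting is handled by the fingers (contact force between the fingers and blank above 0.5 N or contact force between the fingers and disc above 0.5 N or contact force between the fingers and band above 0.5 N).
It fails at once if a casting falls onto the bench or the mat ((height (world z) of blank below 0.012 m and horizontal distance between blank and pan above 0.12 m) or (height (world z) of disc below 0.012 m and horizontal distance between disc and pan above 0.12 m) or (height (world z) of band below 0.012 m and horizontal distance between band and pan above 0.12 m)).
It fails at once if a bystander is moved more than 30 mm (distance of any of flux_jar, brush, hammer, mandrel, pliers, mug, steel_block from where it was at the start of the episode above 0.03 m).
It also fails if it takes over 48 s, if anything falls off the work surface, if the arm or the gripper's body presses on something with over 40 N, if the wrist force passes 120 N, or if a joint passes its speed limit or range.

## Working session

There is one attempt and no reset: what is moved stays moved. The work goes in short steps, Python scripts to look and compute and a tool call to move; the robot and the scene stay as the last step left them, time stands still between calls to the robot, and variables do not carry over. Pictures are saved under pics/ and viewed, at most 10 in all, crops included, and the job is handed in when it is done.

Besides the shell and the picture viewer there is one more tool, called after "Request:" in YAML: its name, and indented under it one key for each argument. drive_tool: Moves the arm, as the interface text tells. Its arguments: {"type":"object","properties":{"deltas":{"type":"array"},"newtons":{"type":"number"}},"required":["deltas"]}

```bash
mkdir -p pics; ls; python3 - <<'E'
from workcell import bot, viewer
import cv2
s=bot.observe();print({k:s[k] for k in("time_s","ee_pos","orientation","gripper_width","force")})
for n in("top","scene"):
    cv2.imwrite(f"pics/{n}0.png",viewer.capture(n)); c=viewer.camera_info(n); print(n,c)
E
```

```text
pics
{'time_s': 0.0, 'ee_pos': array([ 290.03702042, -581.32130058,  403.79361936]), 'orientation': array([-1.79896590e+02,  6.78715807e-03,  2.65200797e+01]), 'gripper_width': 85.27009690702572, 'force': array([ 0.13760821,  0.03118185, -0.01287619])}
top {'fx': 421.5238021123012, 'fy': 421.5238021123012, 'cx': 249.13911635480585, 'cy': 186.94628068604106, 'world_from_camera': array([[ 2.46054674e-02,  9.91296320e-01, -1.29329720e-01,
         3.43900229e+02],
       [-9.99692081e-01,  2.48141538e-02,  2.23028643e-06,
         4.76760145e+01],
       [ 3.21141843e-03,  1.29289842e-01,  9.91601646e-01,
         1.31224101e+03],
       [ 0.00000000e+00,  0.00000000e+00,  0.00000000e+00,
         1.00000000e+00]])}
scene {'fx': 414.18573730197295, 'fy': 414.18573730197295, 'cx': 258.0539757515008, 'cy': 188.97268085283537, 'world_from_camera': array([[ 5.23419907e-01, -7.00785012e-01,  4.84697811e-01,
         1.06300096e+03],
       [ 8.52061273e-01,  4.33692107e-01, -2.93091697e-01,
        -2.91957062e+02],
       [-4.81534641e-03,  5.66402262e-01,  8.24114852e-01,
         1.04238010e+03],
       [ 0.00000000e+00,  0.00000000e+00,  0.00000000e+00,
         1.00000000e+00]])}
```

View pics/top0.png

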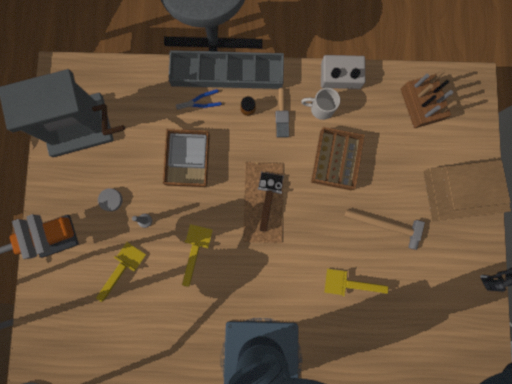

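View pics/scene0.png

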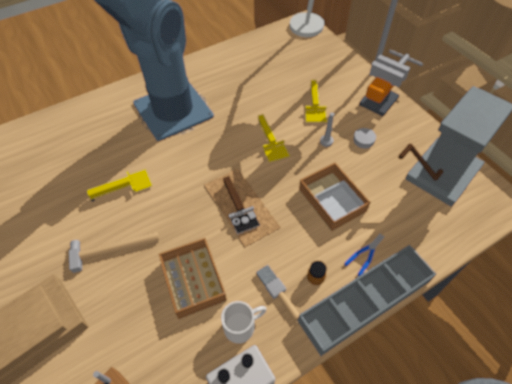

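Top view: the catch box with its pan is on the left at about (187,157). The shovel is on its mat, with the blade at (271,182) and the handle end at (265,230). I'll zoom in on that area.

```bash
cat > h.py <<'E'
import numpy as np, cv2
from workcell import bot, viewer
def ray(c,u,v,z):
    T=c["world_from_camera"]; d=T[:3,:3]@np.array([(u-c["cx"])/c["fx"],-(v-c["cy"])/c["fy"],-1]); o=T[:3,3]
    return o+d*(z-o[2])/d[2]
def proj(c,p):
    T=c["world_from_camera"]; q=T[:3,:3].T@(np.asarray(p,float)-T[:3,3])
    return np.array([c["cx"]+c["fx"]*q[0]/-q[2], c["cy"]-c["fy"]*q[1]/-q[2]])
E
python3 - <<'E'
import cv2
i=cv2.imread("pics/top0.png")[120:250,155:300]
cv2.imwrite("pics/c1.png",cv2.resize(i,None,fx=4.6,fy=4.6,interpolation=cv2.INTER_CUBIC))
E
```

```text
(no output)
```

View pics/c1.png

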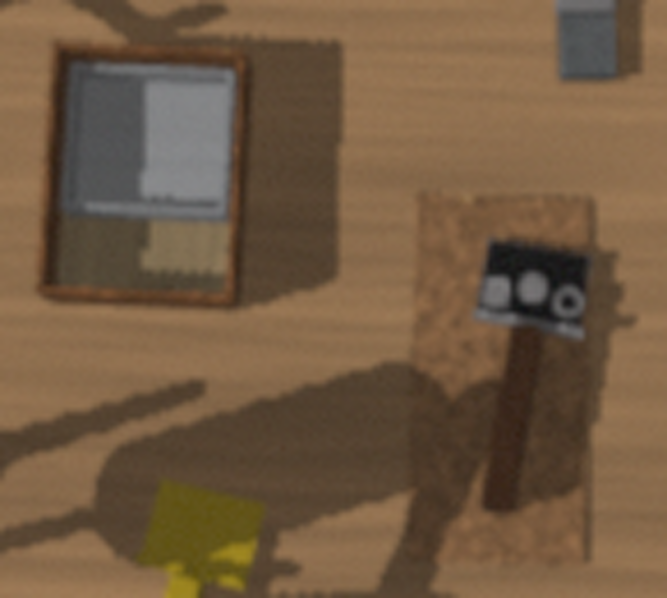

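The crop shows the blade front edge from (492,240) to (592,252), the handle end from (486,508) to (518,511), the box top corners at (55,42), (250,48), (237,305) and (40,295), and the pan's near rim at about y=216.

```bash
python3 - <<'E'
from h import *
c=viewer.camera_info("top"); np.set_printoptions(precision=1,suppress=True)
P=lambda x,y,z: ray(c,155+(x+.5)/4.6-.5,120+(y+.5)/4.6-.5,z)
bl,br=P(492,240,16),P(592,252,16); hl,hr=P(486,508,42),P(518,511,42)
print("blade",bl,br,np.linalg.norm(bl-br),"rear",hl,hr,np.linalg.norm(hl-hr))
sl,sr=P(478,305,32),P(585,325,32);print("scraper",sl,sr)
a=(bl+br)/2;b=(hl+hr)/2;d=(a-b)[:2];print("len",np.linalg.norm(d),"yaw",np.degrees(np.arctan2(d[1],d[0])), "yawblade",np.degrees(np.arctan2(*(-(br-bl)[[1,0]]*[-1,1])))-0)
d/=np.linalg.norm(d);print("grip from rear",b[:2]+55*d,"from blade",a[:2]-127*d)
q=[P(55,42,52),P(250,48,52),P(237,305,52),P(40,295,52)];print("box",*q,"ctr",sum(q)/4)
e1=(q[0]+q[1]-q[2]-q[3])/2;e2=(q[0]+q[3]-q[1]-q[2])/2;print(np.linalg.norm(e1),np.degrees(np.arctan2(e1[1],e1[0])),np.linalg.norm(e2),np.degrees(np.arctan2(-e2[0],e2[1])))
print("rim",P(62,215,34),P(230,218,34))
print("mat",[P(*k,4) for k in((418,192),(596,198),(590,560))])
E
```

```text
blade [561.6  10.1  16. ] [555.  -57.7  16. ] 68.1673696354904 rear [380.1  11.1  42. ] [378.7  -9.8  42. ] 20.946947245813575
scraper [514.8  19.   32. ] [503.1 -52.5  32. ]
len 180.5919112061955 yaw -7.7844328579047675 yawblade -84.50542071591181
grip from rear [433.9  -6.8] from blade [432.5  -6.6]
box [682.  305.4  52. ] [681.2 175.3  52. ] [508.2 177.4  52. ] [511.5 306.7  52. ] ctr [595.7 241.2  52. ]
171.74384468178738 -0.5761771072863459 129.7536057872726 -0.9210289479875792
rim [568.2 298.5  34. ] [569.  186.1  34. ]
mat [array([595.7,  61.2,   4. ]), array([594.6, -60.9,   4. ]), array([348.3, -60.3,   4. ])]
```

```bash
cat >> h.py <<'E'
from scipy.spatial.transform import Rotation as Ro
np.set_printoptions(precision=1,suppress=True)
def tool(yaw,pitch): return Ro.from_euler('xyz',[180,pitch,yaw],degrees=True)
def go(grip,yaw,pitch,L=155):
    "deltas taking the grasp point to grip; pitch>0 is nose-down"
    s=bot.observe(); R0=Ro.from_euler('xyz',s["orientation"],degrees=True); R=tool(yaw,pitch)
    p=np.asarray(grip,float)-R.apply([0,0,L])
    print("t",round(s["time_s"],2),"tcp",s["ee_pos"],s["orientation"],"F",s["force"],"w",s["gripper_width"])
    print("dp",R0.inv().apply(p-s["ee_pos"]),"rot",(R0.inv()*R).as_rotvec(degrees=True),"tcp->",p)
E
python3 -c "
from h import *
go([433.3,-6.7,125],-7.3,0)"
```

```text
t 0.1 tcp [ 290.1 -581.3  403.9] [-179.9    0.    26.5] F [-1.2 -0.1  0. ] w 85.05073228563768
dp [ 384.8 -450.   124.6] rot [-0.1  0.  33.8] tcp-> [433.3  -6.7 280. ]
```

Request:
drive_tool:
  deltas:
    - {"rot": [0,0,34],"dp": [385,-450,125],"hand": 1}
    - {"rot": [0,0,34],"dp": [385,-450,125],"hand": 1}
    - {"rot": [0,0,34],"dp": [385,-450,125],"hand": 1}
    - {"rot": [0,0,34],"dp": [385,-450,125],"hand": 1}
    - {"rot": [0,0,34],"dp": [385,-450,125],"hand": 1}
    - {"rot": [0,0,34],"dp": [385,-450,125],"hand": 1}
    - {"rot": [0,0,34],"dp": [385,-450,125],"hand": 1}
    - {"rot": [0,0,34],"dp": [385,-450,125],"hand": 1}
    - {"rot": [0,0,34],"dp": [385,-450,125],"hand": 1}
    - {"rot": [0,0,34],"dp": [385,-450,125],"hand": 1}
    - {"rot": [0,0,34],"dp": [385,-450,125],"hand": 1}
    - {"rot": [0,0,34],"dp": [385,-450,125],"hand": 1}
    - {"rot": [0,0,34],"dp": [385,-450,125],"hand": 1}
    - {"rot": [0,0,34],"dp": [385,-450,125],"hand": 1}
    - {"rot": [0,0,34],"dp": [385,-450,125],"hand": 1}
    - {"rot": [0,0,34],"dp": [385,-450,125],"hand": 1}
    - {"rot": [0,0,34],"dp": [385,-450,125],"hand": 1}
    - {"rot": [0,0,34],"dp": [385,-450,125],"hand": 1}
    - {"rot": [0,0,34],"dp": [385,-450,125],"hand": 1}

```text
time_s: 1.68
ee_pos: [433.5, -8.5, 279.8]
orientation: [180.0, 0.0, -7.6]
force: [-0.7, 0.3, 0.5]
gripper_width: 85.3
grasp_force: 0.0
```

```bash
python3 -c "
from h import *
go([433.3,-6.7,33],-7.3,0)
c=viewer.camera_info('wrist');print(c)
i=viewer.capture('wrist')
for x in (0,75,127):
    print(x,[proj(c,[433.3+x*np.cos(.127)-y*-np.sin(.127),-6.7-x*np.sin(.127)+y,z]) for y,z in((0,42),(36,16),(-36,16))])
cv2.imwrite('pics/w1.png',cv2.resize(i,None,fx=1.5,fy=1.5))"
```

```text
t 1.68 tcp [433.5  -8.5 279.8] [180.    0.   -7.6] F [-0.7  0.3  0.5] w 85.25265374757608
dp [-0.4 -1.8 91.8] rot [ 0.   0.  -0.3] tcp-> [433.3  -6.7 188. ]
{'fx': 320.65454761965555, 'fy': 320.65454761965555, 'cx': 257.36770861450816, 'cy': 194.11724461190983, 'world_from_camera': array([[ -0.1,   0.9,   0.3, 508. ],
       [ -1. ,  -0.1,  -0. , -20. ],
       [  0. ,  -0.3,   1. , 248.8],
       [  0. ,   0. ,   0. ,   1. ]])}
0 [array([252.2, 209.7]), array([205.2, 198.3]), array([300.3, 197.7])]
75 [array([251. ,  95.3]), array([199.4,  95.5]), array([304. ,  94.8])]
127 [array([249.9,  -0.5]), array([194.6,  11.3]), array([307. ,  10.5])]
```

View pics/w1.png

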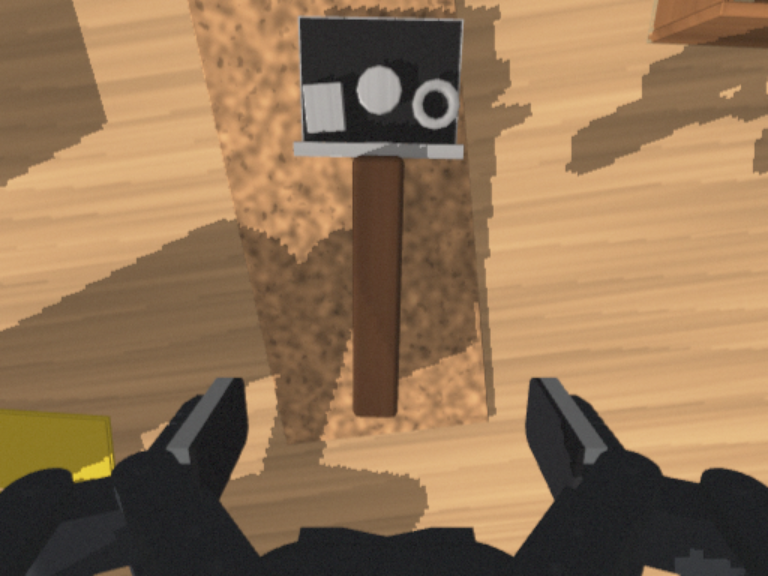

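The wrist view shows the shovel nearly aligned with the hand. In ×1.5 pixels the handle rear end is at (375,414), the handle front at (378,157), and the blade edge runs from (301,17) to (462,20). All three castings are on the blade.

```bash
python3 -c "
from h import *
c=viewer.camera_info('wrist')
P=lambda x,y,z: ray(c,(x+.5)/1.5-.5,(y+.5)/1.5-.5,z)
r,f=P(375,414,42),P(378,157,42);bl,br=P(301,17,16),P(462,20,16);w=P(354,410,42)-P(397,410,42)
print(r,f,bl,br,np.linalg.norm(bl-br),np.linalg.norm(w))
d=((bl+br)/2-r)[:2];n=np.linalg.norm(d);yaw=np.arctan2(d[1],d[0]);print(n,np.degrees(yaw),np.degrees(np.arctan2(*(f-r)[[1,0]])))
d/=n;g=((r[:2]+55*d)+((bl+br)[:2]/2-127*d))/2;print(g)
go([*g,33],np.degrees(yaw),0)
for k in((301,128),(345,133),(340,83),(379,115),(435,128)):
  q=P(*k,20)[:2]-g;print(k,q@d)
"
```

```text
[382.5   2.1  42. ] [502.3 -16.   42. ] [563.5   9.4  16. ] [553.2 -59.2  16. ] 69.3857715662162 20.988719449788828
177.97644408955463 -8.748969610184332 -8.604444582428934
[434.8  -5.9]
t 1.73 tcp [433.6  -8.5 279.8] [180.   -0.   -7.6] F [ 0.2 -1.  -0.1] w 85.24278462600708
dp [ 0.9 -2.8 91.8] rot [ 0.  -0.   1.1] tcp-> [434.8  -5.9 188. ]
(301, 128) 79.48330851332629
(345, 133) 77.73451912831187
(340, 83) 98.55351294204699
(379, 115) 85.68630549156654
(435, 128) 80.67890383825846
```

Request:
drive_tool:
  deltas:
    - {"rot": [0,0,1],"dp": [1,-3,25],"hand": 1}
    - {"rot": [0,0,1],"dp": [1,-3,50],"hand": 1}
    - {"rot": [0,0,1],"dp": [1,-3,72],"hand": 1}
    - {"rot": [0,0,1],"dp": [1,-3,86],"hand": 1}
    - {"rot": [0,0,1],"dp": [1,-3,92],"hand": 1}
    - {"rot": [0,0,1],"dp": [1,-3,92],"hand": 1}
    - {"rot": [0,0,1],"dp": [1,-3,92],"hand": 0.5}
    - {"rot": [0,0,1],"dp": [1,-3,92],"hand": 0.4}
    - {"rot": [0,0,1],"dp": [1,-3,92],"hand": 0.3}
    - {"rot": [0,0,1],"dp": [1,-3,92],"hand": 0.2}
    - {"rot": [0,0,1],"dp": [1,-3,92],"hand": 0.1}
    - {"rot": [0,0,1],"dp": [1,-3,92],"hand": 0.1}
    - {"rot": [0,0,1],"dp": [1,-3,92],"hand": 0.0}
    - {"rot": [0,0,1],"dp": [1,-3,92],"hand": 0.0}
    - {"rot": [0,0,1],"dp": [1,-3,92],"hand": 0.0}
  newtons: 80

```text
time_s: 2.98
ee_pos: [435.4, -4.2, 188.4]
orientation: [-180.0, -0.1, -8.5]
force: [-1.6, -0.2, 8.0]
gripper_width: 20.9
grasp_force: 77.9
```

```bash
python3 -c "
from h import *
go([435,-6,200],-8.7,0)
"
```

```text
t 2.98 tcp [435.4  -4.2 188.4] [-180.    -0.1   -8.5] F [-1.6 -0.2  8. ] w 20.890208844959698
dp [   0.     1.8 -166.6] rot [-0.  -0.1  0.2] tcp-> [435.  -6. 355.]
```

Request:
drive_tool:
  deltas:
    - {"rot": [0,0,0],"dp": [0,0,-3],"hand": 0}
    - {"rot": [0,0,0],"dp": [0,0,-8],"hand": 0}
    - {"rot": [0,0,0],"dp": [0,0,-16],"hand": 0}
    - {"rot": [0,0,0],"dp": [0,0,-28],"hand": 0}
    - {"rot": [0,0,0],"dp": [0,0,-42],"hand": 0}
    - {"rot": [0,0,0],"dp": [0,0,-56],"hand": 0}
    - {"rot": [0,0,0],"dp": [0,0,-70],"hand": 0}
    - {"rot": [0,0,0],"dp": [0,0,-84],"hand": 0}
    - {"rot": [0,0,0],"dp": [0,0,-98],"hand": 0}
    - {"rot": [0,0,0],"dp": [0,0,-110],"hand": 0}
    - {"rot": [0,0,0],"dp": [0,0,-118],"hand": 0}
    - {"rot": [0,0,0],"dp": [0,0,-120],"hand": 0}
    - {"rot": [0,0,0],"dp": [0,0,-120],"hand": 0}

```text
time_s: 4.07
ee_pos: [435.1, -4.2, 308.2]
orientation: [-180.0, -0.1, -8.5]
force: [0.6, -1.1, -3.0]
gripper_width: 21.0
grasp_force: 78.3
```

```bash
python3 -c "
from h import *
s=bot.observe();c=viewer.camera_info('wrist')
R=Ro.from_euler('xyz',s['orientation'],degrees=True)
print(s['moment'])
B=R*Ro.from_euler('x',180,degrees=True); g=s['ee_pos']+R.apply([0,0,158.4])
for q in([127,36,12],[127,-36,12],[75,37,27.5],[75,-37,27.5],[69,37,27.5],[69,-37,27.5]):
  print(q,1.5*proj(c,g+B.apply(np.array(q)-[0,0,26])))
cv2.imwrite('pics/w2.png',cv2.resize(viewer.capture('wrist'),None,fx=1.5,fy=1.5))
go([450,100,190],-8.7,20,158.4)
go([460,241,190],-.7,35,158.4)
"
```

```text
[0.  0.1 0. ]
[127, 36, 12] [234.8 -76.5]
[127, -36, 12] [524.3 -76.4]
[75, 37, 27.5] [231.7 142.5]
[75, -37, 27.5] [527.4 142.6]
[69, 37, 27.5] [233.9 167.2]
[69, -37, 27.5] [525.4 167.3]
t 4.12 tcp [434.9  -4.2 307.6] [180.    0.   -8.5] F [-1.1  0.  -3.7] w 20.494741321396468
dp [  53.7 -105.1  -31.3] rot [  0.  -20.    0.2] tcp-> [503.6  91.8 338.8]
t 4.12 tcp [434.9  -4.2 307.6] [180.    0.   -8.5] F [-1.1  0.  -3.7] w 20.494741321396468
dp [  78.6 -258.6  -12.2] rot [ -2.4 -34.9  -7.5] tcp-> [550.8 239.9 319.8]
```

View pics/w2.png

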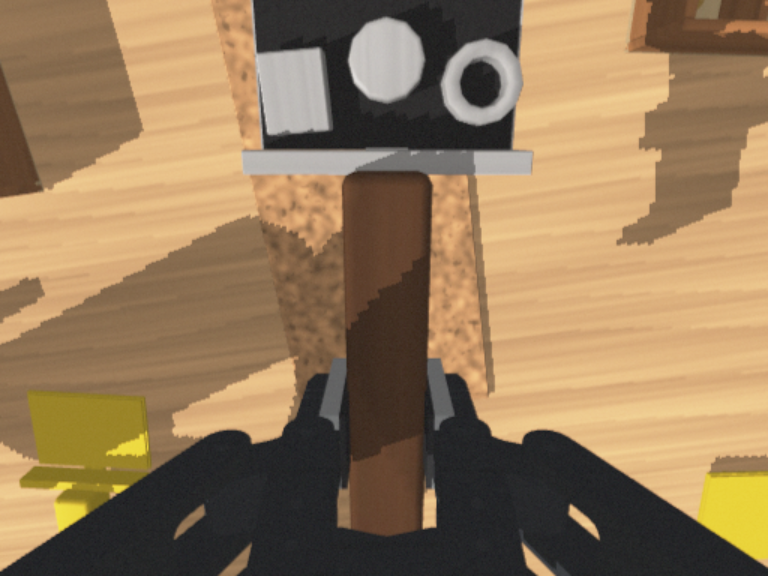

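All three castings are still on the blade and the handle sits centred in the pads. Next I'll carry it to the box and tip it nose-down to 35°.

Request:
drive_tool:
  deltas:
    - {"rot": [0,-0.7,-0.2],"dp": [2,-5,-1],"hand": 0}
    - {"rot": [-0.1,-2.1,-0.5],"dp": [5,-16,-3],"hand": 0}
    - {"rot": [-0.3,-4.5,-1],"dp": [10,-34,-6],"hand": 0}
    - {"rot": [-0.5,-7.7,-1.6],"dp": [17,-57,-8],"hand": 0}
    - {"rot": [-0.8,-11.5,-2.5],"dp": [26,-85,-10],"hand": 0}
    - {"rot": [-1,-15.4,-3.3],"dp": [35,-114,-12],"hand": 0}
    - {"rot": [-1.3,-19.5,-4.2],"dp": [44,-145,-12],"hand": 0}
    - {"rot": [-1.6,-23.4,-5],"dp": [53,-173,-12],"hand": 0}
    - {"rot": [-1.9,-27.2,-5.8],"dp": [61,-202,-12],"hand": 0}
    - {"rot": [-2.1,-30.4,-6.5],"dp": [68,-225,-12],"hand": 0}
    - {"rot": [-2.2,-32.8,-7],"dp": [74,-243,-12],"hand": 0}
    - {"rot": [-2.4,-34.2,-7.4],"dp": [77,-253,-12],"hand": 0}
    - {"rot": [-2.4,-35,-7.5],"dp": [79,-258,-12],"hand": 0}
    - {"rot": [-2.4,-35,-7.5],"dp": [79,-258,-12],"hand": 0}
    - {"rot": [-2.4,-35,-7.5],"dp": [79,-258,-12],"hand": 0}

```text
time_s: 5.37
ee_pos: [551.3, 238.8, 318.9]
orientation: [179.9, 35.1, -0.8]
force: [0.6, 0.1, -3.5]
gripper_width: 20.8
grasp_force: 78.5
```

```bash
cat >> h.py <<'E'
def hook(back,up,th=35,yaw=-.5,rim=(570,241,34)):
    "grip position with the notch `back` mm behind and `up` mm above the rim (shovel axes)"
    B=Ro.from_euler('zyx',[yaw,th,0],degrees=True)
    go(np.array(rim)+B.apply([-111-back,0,18+up]),yaw,th,158.4)
E
python3 -c "
from h import *
hook(8,8)
c=viewer.camera_info('wrist')
s=bot.observe();R=Ro.from_euler('xyz',s['orientation'],degrees=True)
print(1.5*proj(c,[570,290,34]),1.5*proj(c,[570,190,34]))
cv2.imwrite('pics/w3.png',cv2.resize(viewer.capture('wrist'),None,fx=1.5,fy=1.5))"
```

```text
t 5.37 tcp [551.3 238.8 318.9] [179.9  35.1  -0.8] F [ 0.6  0.1 -3.5] w 20.798496749469166
dp [59.7 -2.9 38.2] rot [-0.1  0.1 -0.3] tcp-> [578.3 241.2 253.3]
[ 216.9 -200.9] [ 534.7 -206.8]
```

View pics/w3.png

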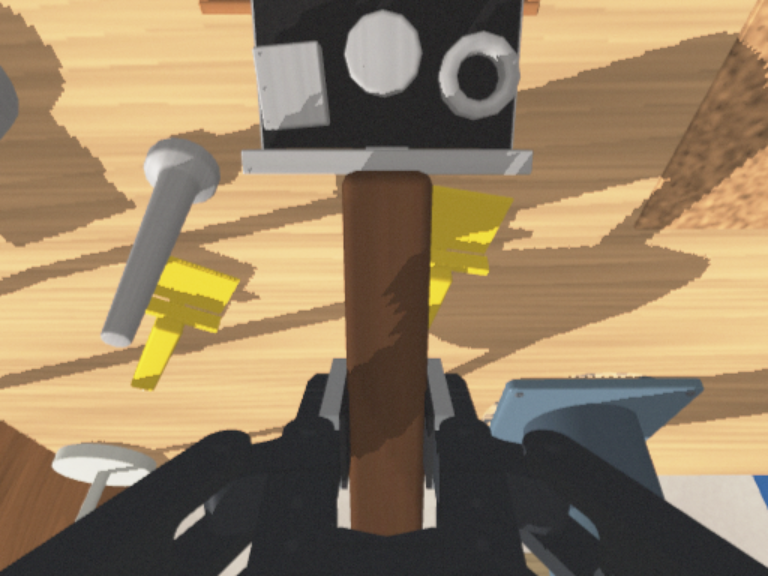

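Castings undisturbed and the grasp unchanged. The front board edge is visible ahead at y≈5. Next I'll move to just behind and above the rim.

Request:
drive_tool:
  deltas:
    - {"rot": [0,0,0],"dp": [3,0,2],"hand": 0}
    - {"rot": [0,0,0],"dp": [10,-1,6],"hand": 0}
    - {"rot": [0,0,0],"dp": [19,-2,12],"hand": 0}
    - {"rot": [0,0,0],"dp": [30,-3,19],"hand": 0}
    - {"rot": [0,0,0],"dp": [41,-3,26],"hand": 0}
    - {"rot": [0,0,0],"dp": [50,-3,32],"hand": 0}
    - {"rot": [0,0,0],"dp": [57,-3,36],"hand": 0}
    - {"rot": [0,0,0],"dp": [60,-3,38],"hand": 0}
    - {"rot": [0,0,0],"dp": [60,-3,38],"hand": 0}
    - {"rot": [0,0,0],"dp": [60,-3,38],"hand": 0}

```text
time_s: 6.25
ee_pos: [578.7, 242.0, 254.1]
orientation: [180.0, 35.1, -0.7]
force: [0.1, -0.1, -2.2]
gripper_width: 20.5
grasp_force: 78.5
```

```bash
python3 -c "
from h import *
hook(8,0)
a=cv2.resize(viewer.capture('scene')[140:240,280:390],None,fx=5,fy=5,interpolation=cv2.INTER_CUBIC)
c=viewer.camera_info('scene');print(5*(proj(c,[570,241,34])-[280,140]))
cv2.imwrite('pics/s3.png',a)"
```

```text
t 6.25 tcp [578.7 242.  254.1] [180.   35.1  -0.7] F [ 0.1 -0.1 -2.2] w 20.494440439891207
dp [0.1 0.8 8.9] rot [-0.1  0.1 -0.2] tcp-> [573.7 241.2 246.8]
[229.6 235.6]
```

View pics/s3.png

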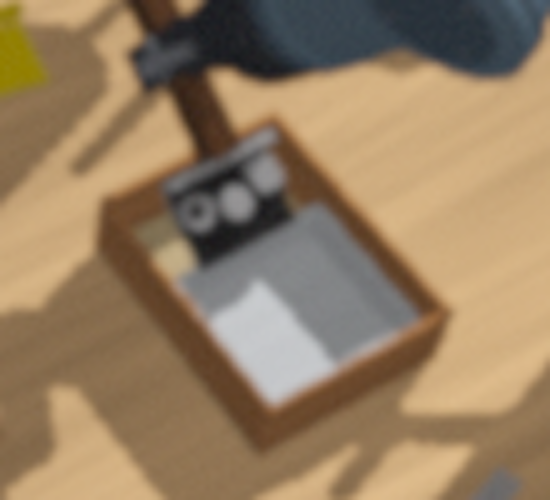

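Scene crop: the shovel is over the board, with the blade edge from about (203,264) to (292,213), close to the pan's near rim, which runs from about (185,277) to (318,206). I'll compare that with the prediction.

```bash
python3 -c "
from h import *
s=bot.observe();c=viewer.camera_info('scene')
R=Ro.from_euler('xyz',s['orientation'],degrees=True)
B=R*Ro.from_euler('x',180,degrees=True); g=s['ee_pos']+R.apply([0,0,158.4])
f=lambda p:5*(proj(c,p)-[280,140])+2
for q in([127,36,12],[127,-36,12],[75,37,27.5],[75,-37,27.5]): print(q,f(g+B.apply(np.array(q)-[0,0,26])))
for y in (296,186): print('rim',f([570,y,34]),f([575,y,34]))
for p in ((510.7,242+65,52),(510.7,242-65,52),(680.7,177,52),(680.7,306,52)): print('box',f(p))
"
```

```text
[127, 36, 12] [297.8 221.1]
[127, -36, 12] [198.4 273.2]
[75, 37, 27.5] [275.4 137.8]
[75, -37, 27.5] [171.3 190.7]
rim [305.3 198. ] [310.5 203.7]
rim [155.9 278.3] [160.9 284.4]
box [263.9 105.7]
box [ 87.7 196.9]
box [263.6 409.9]
box [445.2 306.2]
```

The scene readings differ from my model by several mm, so I'll overlay the model on the clean initial images and the current view.

```bash
python3 -c "
from h import *
def tile(i,n,x,y,w,h,s,polys):
    a=cv2.resize(i[y:y+h,x:x+w],None,fx=s,fy=s,interpolation=cv2.INTER_CUBIC);c=viewer.camera_info(n)
    for P,col in polys:
        for p in P:
            u=(proj(c,p)-[x,y]+.5)*s-.5; cv2.drawMarker(a,tuple(int(round(k)) for k in u),col,0,9,1)
    return a
C=np.array([595.7,241.2,0]);B=Ro.from_euler('z',-.6,degrees=True)
f=lambda L:[C+B.apply(p) for p in L]
box=f([[sx*85,sy*65,52] for sx in(-1,1) for sy in(-1,1)]);pan=f([[x,y,34] for x in(-25,75) for y in(-55,55)])
s=bot.observe();R=Ro.from_euler('xyz',s['orientation'],degrees=True);D=R*Ro.from_euler('x',180,degrees=True);g=s['ee_pos']+R.apply([0,0,158.4])
sh=[g+D.apply(np.array(q)-[0,0,26]) for q in([127,36,12],[127,-36,12],[75,37,27.5],[75,-37,27.5])]
po=[(box,(0,0,255)),(pan,(0,255,0))]
t1=tile(cv2.imread('pics/scene0.png'),'scene',295,155,80,80,5,po)
t2=tile(cv2.imread('pics/top0.png'),'top',150,115,66,80,5,po)
now=cv2.imread('pics/s3.png') 
t3=tile(viewer.capture('scene'),'scene',295,155,80,80,5,[(sh,(255,0,255)),(pan[:2],(0,255,0))])[:400]
cv2.imwrite('pics/o.png',np.hstack([t1,t3]));cv2.imwrite('pics/o2.png',t2)
h=np.vstack([np.hstack([t1,t3])[:,:800]]);t2=cv2.resize(t2,None,fx=.0+.5,fy=.5)
cv2.imwrite('pics/o.png',np.vstack([h,np.hstack([t2,np.zeros((200,800-t2.shape[1],3),np.uint8)])]))
"
```

```text
(no output)
```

View pics/o.png

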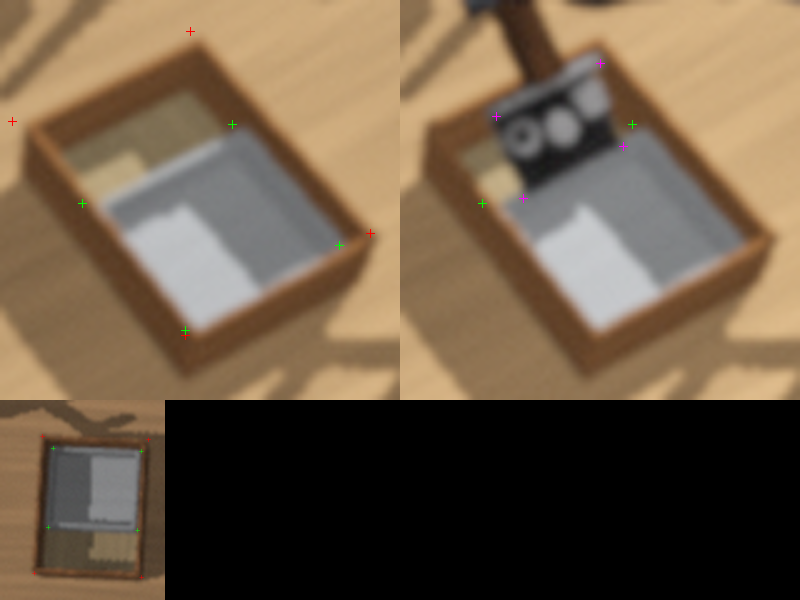

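From above, the front board's outer face is visible, so I had measured its base rather than its top. Both views now agree on a rim at about (576.5, 243.5). I'll re-aim.

```bash
sed -i 's/rim=(570,241,34)/rim=(576.5,243.5,34)/' h.py; python3 -c "
from h import *
hook(7,6);hook(7,0)"
```

```text
t 6.35 tcp [578.7 242.1 254.7] [-180.    35.    -0.7] F [ 0.8 -0.4 -2.4] w 20.59244394413038
dp [ 6.8 -1.7 -0.3] rot [-0.1  0.  -0.2] tcp-> [584.5 243.7 251.1]
t 6.35 tcp [578.7 242.1 254.7] [-180.    35.    -0.7] F [ 0.8 -0.4 -2.4] w 20.59244394413038
dp [ 6.8 -1.6  5.7] rot [-0.1  0.  -0.2] tcp-> [581.  243.7 246.2]
```

Move up 3, forward 7, then lower slowly to z +3.

Request:
drive_tool:
  deltas:
    - {"rot": [0,0,0],"dp": [0,-1,-3],"hand": 0}
    - {"rot": [0,0,0],"dp": [2,-2,-3],"hand": 0}
    - {"rot": [0,0,0],"dp": [5,-2,-3],"hand": 0}
    - {"rot": [0,0,0],"dp": [7,-2,-3],"hand": 0}
    - {"rot": [0,0,0],"dp": [7,-2,-2],"hand": 0}
    - {"rot": [0,0,0],"dp": [7,-2,-1],"hand": 0}
    - {"rot": [0,0,0],"dp": [7,-2,0],"hand": 0}
    - {"rot": [0,0,0],"dp": [7,-2,1],"hand": 0}
    - {"rot": [0,0,0],"dp": [7,-2,1],"hand": 0}
    - {"rot": [0,0,0],"dp": [7,-2,1],"hand": 0}

```text
time_s: 7.18
ee_pos: [583.8, 243.8, 249.2]
orientation: [180.0, 35.1, -0.7]
force: [-0.3, -0.2, -2.6]
gripper_width: 20.8
grasp_force: 78.5
```

Request:
drive_tool:
  deltas:
    - {"rot": [0,0,0],"dp": [0,0,0.5],"hand": 0}
    - {"rot": [0,0,0],"dp": [0,0,1],"hand": 0}
    - {"rot": [0,0,0],"dp": [0,0,1.5],"hand": 0}
    - {"rot": [0,0,0],"dp": [0,0,2],"hand": 0}
    - {"rot": [0,0,0],"dp": [0,0,2],"hand": 0}

```text
time_s: 7.6
ee_pos: [582.6, 243.9, 247.5]
orientation: [180.0, 35.1, -0.7]
force: [-0.3, 0.1, -2.4]
gripper_width: 20.2
grasp_force: 78.5
```

Request:
drive_tool:
  deltas:
    - {"rot": [0,0,0],"dp": [0,0,0.5],"hand": 0}
    - {"rot": [0,0,0],"dp": [0,0,1],"hand": 0}
    - {"rot": [0,0,0],"dp": [0,0,1.5],"hand": 0}
    - {"rot": [0,0,0],"dp": [0,0,2],"hand": 0}
    - {"rot": [0,0,0],"dp": [0,0,2],"hand": 0}

```text
time_s: 8.02
ee_pos: [581.7, 243.9, 246.3]
orientation: [180.0, 35.0, -0.7]
force: [-0.1, 0.0, -0.1]
gripper_width: 20.8
grasp_force: 78.7
```

Contact came exactly where predicted: +2.4 N with the blade resting on the rim. Now I'll ease off a little and advance to hook the stop.

Request:
drive_tool:
  deltas:
    - {"rot": [0,0,0],"dp": [0,0,-0.5],"hand": 0}
    - {"rot": [0,0,0],"dp": [1,0,-0.5],"hand": 0}
    - {"rot": [0,0,0],"dp": [2,0,-0.5],"hand": 0}
    - {"rot": [0,0,0],"dp": [3,0,-0.5],"hand": 0}
    - {"rot": [0,0,0],"dp": [4,0,-0.5],"hand": 0}
    - {"rot": [0,0,0],"dp": [5,0,-0.5],"hand": 0}
    - {"rot": [0,0,0],"dp": [6,0,-0.5],"hand": 0}
    - {"rot": [0,0,0],"dp": [7,0,-0.5],"hand": 0}
    - {"rot": [0,0,0],"dp": [8,0,-0.5],"hand": 0}
    - {"rot": [0,0,0],"dp": [9,0,-0.5],"hand": 0}
    - {"rot": [0,0,0],"dp": [10,0,-0.5],"hand": 0}
    - {"rot": [0,0,0],"dp": [10,0,-0.5],"hand": 0}

```text
time_s: 9.02
ee_pos: [590.1, 243.8, 240.6]
orientation: [180.0, 35.1, -0.7]
force: [-1.3, 0.2, 0.4]
gripper_width: 20.4
grasp_force: 78.8
```

Request:
drive_tool:
  deltas:
    - {"rot": [0,0,0],"dp": [1,0,0],"hand": 0}
    - {"rot": [0,0,0],"dp": [2,0,0],"hand": 0}
    - {"rot": [0,0,0],"dp": [3,0,0],"hand": 0}
    - {"rot": [0,0,0],"dp": [4,0,0],"hand": 0}
    - {"rot": [0,0,0],"dp": [5,0,0],"hand": 0}
    - {"rot": [0,0,0],"dp": [6,0,0],"hand": 0}
    - {"rot": [0,0,0],"dp": [7,0,0],"hand": 0}
    - {"rot": [0,0,0],"dp": [8,0,0],"hand": 0}
    - {"rot": [0,0,0],"dp": [9,0,0],"hand": 0}
    - {"rot": [0,0,0],"dp": [10,0,0],"hand": 0}
    - {"rot": [0,0,0],"dp": [11,0,0],"hand": 0}
    - {"rot": [0,0,0],"dp": [12,0,0],"hand": 0}
    - {"rot": [0,0,0],"dp": [13,0,0],"hand": 0}
    - {"rot": [0,0,0],"dp": [14,0,0],"hand": 0}
    - {"rot": [0,0,0],"dp": [14,0,0],"hand": 0}

```text
time_s: 10.27
ee_pos: [601.6, 243.6, 232.4]
orientation: [180.0, 35.1, -0.8]
force: [-1.7, 0.6, 1.5]
gripper_width: 20.9
grasp_force: 78.9
```

```bash
python3 -c "
from h import *
s=bot.observe();print(s['force'],s['ee_pos'])
a=viewer.capture('scene')[155:235,295:375];b=viewer.capture('wrist')[0:130,130:400]
a=cv2.resize(a,(400,400),interpolation=cv2.INTER_CUBIC);b=cv2.resize(b,(400,193))
b=np.vstack([b,np.zeros((207,400,3),np.uint8)])
cv2.imwrite('pics/p.png',np.hstack([a,b]))"
```

```text
[-1.7  0.6  1.5] [601.6 243.6 232.4]
```

View pics/p.png

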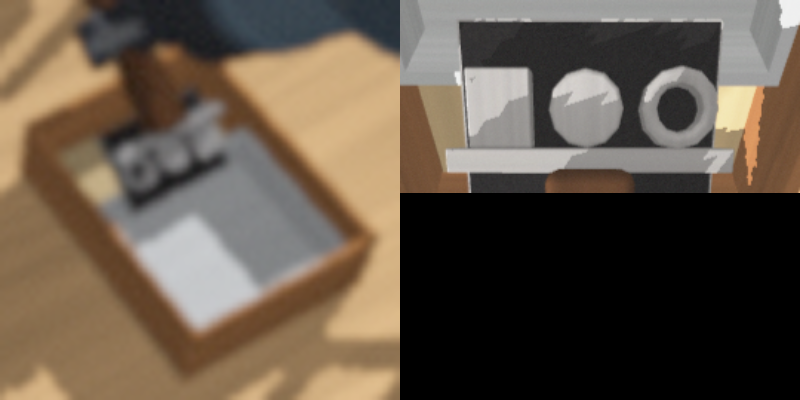

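The scraper is working: the bar touches all three castings, the blade is sliding back under it, and the blade edge is over the pan. I'll keep pressing steadily.

Request:
drive_tool:
  deltas:
    - {"rot": [0,0,0],"dp": [1,0,0],"hand": 0}
    - {"rot": [0,0,0],"dp": [2,0,0],"hand": 0}
    - {"rot": [0,0,0],"dp": [3,0,0],"hand": 0}
    - {"rot": [0,0,0],"dp": [4,0,0],"hand": 0}
    - {"rot": [0,0,0],"dp": [5,0,0],"hand": 0}
    - {"rot": [0,0,0],"dp": [6,0,0],"hand": 0}
    - {"rot": [0,0,0],"dp": [7,0,0],"hand": 0}
    - {"rot": [0,0,0],"dp": [8,0,0],"hand": 0}
    - {"rot": [0,0,0],"dp": [9,0,0],"hand": 0}
    - {"rot": [0,0,0],"dp": [10,0,0],"hand": 0}
    - {"rot": [0,0,0],"dp": [12,0,0],"hand": 0}
    - {"rot": [0,0,0],"dp": [14,0,0],"hand": 0}
    - {"rot": [0,0,0],"dp": [16,0,0],"hand": 0}
    - {"rot": [0,0,0],"dp": [18,0,0],"hand": 0}
    - {"rot": [0,0,0],"dp": [20,0,0],"hand": 0}
    - {"rot": [0,0,0],"dp": [22,0,0],"hand": 0}
    - {"rot": [0,0,0],"dp": [24,0,0],"hand": 0}
    - {"rot": [0,0,0],"dp": [25,0,0],"hand": 0}
    - {"rot": [0,0,0],"dp": [25,0,0],"hand": 0}

```text
time_s: 11.95
ee_pos: [622.2, 243.3, 218.1]
orientation: [180.0, 35.0, -0.8]
force: [-3.1, 0.2, 4.5]
gripper_width: 20.8
grasp_force: 79.0
```

Request:
drive_tool:
  deltas:
    - {"rot": [0,0,0],"dp": [1,0,0],"hand": 0}
    - {"rot": [0,0,0],"dp": [2,0,0],"hand": 0}
    - {"rot": [0,0,0],"dp": [3,0,0],"hand": 0}
    - {"rot": [0,0,0],"dp": [4,0,0],"hand": 0}
    - {"rot": [0,0,0],"dp": [5,0,0],"hand": 0}
    - {"rot": [0,0,0],"dp": [5,0,0],"hand": 0}

```text
time_s: 12.45
ee_pos: [624.9, 243.5, 216.3]
orientation: [179.9, 35.4, -0.7]
force: [-9.0, -1.8, 13.7]
gripper_width: 20.7
grasp_force: 79.6
```

Hard end reached at about 17 N. I've used my 10 views, so I'll check the castings numerically.

```bash
python3 -c "
from h import *
s=bot.observe();print(s['force'],s['ee_pos'])
w=viewer.capture('wrist');cv2.imwrite('pics/n1.png',w)
b=cv2.cvtColor(w,6)[0:130,130:400];b=cv2.resize(b,(90,32),interpolation=3)
for r in b: print(''.join(' .:-=+*#%@'[int(v)*10//256] for v in r))
"
```

```text
[-9.  -1.8 13.7] [624.9 243.5 216.3]
**************++++++++++++++++*******##*++++++*********#@@@@@@@@@@@@@@@@@@@@@@@@@@%%**@@@@
**************+++++++++++++++=*************+++++********#*%@@@@@@@@@@@@@@@@@@@@@@#**+*@@@@
+*************+++++++++++++++=*******##%%%%%#*+++*********#*#@@%%#**%@%%##**@@%%#***+*@@@@
+**************++++++++++++++=*****#%%%%%%%%%%#+++*********************************+++@@@@
+**************++++++++++++++=+****%%%%%%%%%%%%#*+*********************************+++#@@@
++*************++++++++++++++=+***#%%%%%%%%%%%%%#+*********************************+++#@@@
++**************+++++++++++++=+***%%%%%%%%%#*%%%#+********************************++++%@@@
+++*************+++++++++++++++***@%%%%%%%*++#**++********************************++++#@@@
+++*************+++++++++++++++***%%%%%%**++++++++*******************************+++++*@@@
+++*************++++++++++++++=***#%%%%#++++++++++*******************************+++++*@@@
++++*************++++++++++++++****%%*+++++++++++********************************+++++*@@@
++++*************++++++++++++++******+++++++++++********++++++
[... 1148 characters left out ...]
-------------------------------------------+********++++**+----
**+++*****##############################*++++++++++++++++++++++++++++*#####****+++***=----
**+++*****#############################+++++++++++++++++++++++++++++*#####******++**+-----
***+******###########################*+++++++++++++++++++++++++++++*##**+++*****+***=-----
=**********###%#****************+*=-::::::::::::::-===================+++++********+------
-*************%*.:::::::::::::::::::::::::::::::::::.................:*************=------
-======+++++++**::::.::::::::::::---:::------------::................-#######**+++=-------
-------=+++++++*:::::::::::::::::------------------::................-%@%%%%%**-----------
```

The black blade strip is clear, and the blank, disc and band all lie in the pan ahead of it. Retreat along the shovel so the blade springs out, then lift.

Request:
drive_tool:
  deltas:
    - {"rot": [0,0,0],"dp": [-2,0,0],"hand": 0}
    - {"rot": [0,0,0],"dp": [-5,0,0],"hand": 0}
    - {"rot": [0,0,0],"dp": [-9,0,0],"hand": 0}
    - {"rot": [0,0,0],"dp": [-13,0,0],"hand": 0}
    - {"rot": [0,0,0],"dp": [-17,0,0],"hand": 0}
    - {"rot": [0,0,0],"dp": [-21,0,0],"hand": 0}
    - {"rot": [0,0,0],"dp": [-25,0,0],"hand": 0}
    - {"rot": [0,0,0],"dp": [-29,0,0],"hand": 0}
    - {"rot": [0,0,0],"dp": [-33,0,0],"hand": 0}
    - {"rot": [0,0,0],"dp": [-37,0,0],"hand": 0}
    - {"rot": [0,0,0],"dp": [-41,0,0],"hand": 0}
    - {"rot": [0,0,0],"dp": [-45,0,0],"hand": 0}
    - {"rot": [0,0,0],"dp": [-49,0,0],"hand": 0}
    - {"rot": [0,0,0],"dp": [-50,0,-2],"hand": 0}
    - {"rot": [0,0,0],"dp": [-51,0,-8],"hand": 0}
    - {"rot": [0,0,0],"dp": [-52,0,-18],"hand": 0}
    - {"rot": [0,0,0],"dp": [-54,0,-30],"hand": 0}
    - {"rot": [0,0,0],"dp": [-58,0,-45],"hand": 0}
    - {"rot": [0,0,0],"dp": [-62,0,-60],"hand": 0}
    - {"rot": [0,0,0],"dp": [-62,0,-60],"hand": 0}

```text
time_s: 14.17
ee_pos: [612.2, 243.6, 304.0]
orientation: [-179.9, 34.7, -0.7]
force: [0.6, 1.3, -1.4]
gripper_width: 21.1
grasp_force: 78.6
```

```bash
python3 -c "
from h import *
go([435,-5,150],-4,0,158.4)
w=viewer.capture('scene');cv2.imwrite('pics/n2.png',w)
b=cv2.cvtColor(w,6)[175:228,310:372];b=cv2.resize(b,(100,44),interpolation=3)
for r in b: print(''.join(' .:-=+*#%@'[min(9,int(v)*14//256)] for v in r))
"
```

```text
t 14.17 tcp [612.2 243.6 304. ] [-179.9   34.7   -0.7] F [ 0.6  1.3 -1.4] w 21.072284680393075
dp [-145.5  251.    94.9] rot [ 0.9 34.7  3.1] tcp-> [435.   -5.  308.4]
**+++=======================---:..................:::...::=+#%%@@@@@@@@@@@@@@@@@@@@@@@@@@@@@@@@@@@@@
+====================---::::............................::-=*#%@@@@@@@@@@@@@@@@@@@@@@@@@@@@@@@@@@@@@
======================-::.........................::.....::-=**%%@@@@@@@@@@@@@@@@@@@@@@@@@@@@@@@@@@@
================++++++=-::.....................::.::.....:::-=+##%@@@@@@@@@@@@@@@@@@@@@@@@@@@@@@@@@@
===========+++++*****++=-:............................:::...:--+*#%%@@@@@@@@@@@@@@@@@@@@@@@@@@@@@@@@
========+++++*********++=-:.................:::::::.......::::-==+##%%@@@@@@@@@@@@@@@@@@@@@@@@@@@@@@
====+++++**************++=-::..................:....:..::::----===+*##%@@@@@@@@@@@@@@@@@@@@@@@@@@@@@
+++++++*****************++=-:..................:...:::::--==========+*#%%@@@@@@@@@@@@@@@@@@@@@@@@@@@
++**************###******++=-::.................::::---==++++++===-===+*#%@@@@@@@@@@@@@@@@@@@@@@@@@@
*************##%%%%%#**
[... 2811 characters left out ...]
*************++====----==-==++*%%@@@%%#**+++================++++**********#%%@@@@@@@@@@@@@@@@@
*********************++===---=---===+**###**++=================+++*************##%@@@@@@@@@@@@@@@@@@
***********************++==-------====++++=================++++*****************##%%%%%%%%@@@@@@@%%%
************************++===-----=====================++++***********************##################
**************************++===---==================+++*********************************************
***************************++===--==============++++************************************************
*****************************++==============+++*********************************####***************
```

Bright blobs are in the pan and the shovel is clear of it. Heading back over the mat and levelling.

Request:
drive_tool:
  deltas:
    - {"rot": [0,0.7,0.1],"dp": [-3,5,2],"hand": 0}
    - {"rot": [0.1,2.1,0.2],"dp": [-9,15,6],"hand": 0}
    - {"rot": [0.1,4.5,0.4],"dp": [-19,33,12],"hand": 0}
    - {"rot": [0.2,7.7,0.7],"dp": [-32,55,21],"hand": 0}
    - {"rot": [0.3,11.5,1],"dp": [-48,83,31],"hand": 0}
    - {"rot": [0.4,15.4,1.4],"dp": [-64,110,42],"hand": 0}
    - {"rot": [0.5,19.5,1.7],"dp": [-81,141,53],"hand": 0}
    - {"rot": [0.6,23.4,2.1],"dp": [-97,168,64],"hand": 0}
    - {"rot": [0.7,27.2,2.4],"dp": [-113,196,74],"hand": 0}
    - {"rot": [0.8,30.4,2.7],"dp": [-127,218,83],"hand": 0}
    - {"rot": [0.9,32.8,2.9],"dp": [-137,236,89],"hand": 0}
    - {"rot": [0.9,34.2,3.1],"dp": [-143,246,93],"hand": 0}
    - {"rot": [0.9,34.7,3.1],"dp": [-145,251,95],"hand": 0}
    - {"rot": [0.9,34.7,3.1],"dp": [-145,251,95],"hand": 0}
    - {"rot": [0.9,34.7,3.1],"dp": [-145,251,95],"hand": 0}

```text
time_s: 15.47
ee_pos: [433.3, -4.8, 305.6]
orientation: [179.9, 0.4, -3.9]
force: [0.6, 0.5, -3.1]
gripper_width: 20.7
grasp_force: 78.6
```

```bash
python3 -c "
from h import *
go([435,-5,31],-4,0,158.4)
viewer.capture('top')
w=viewer.capture('top');cv2.imwrite('pics/n3.png',w)
b=cv2.cvtColor(w,6)[130:178,162:212];b=cv2.resize(b,(100,44),interpolation=3)
for r in b: print(''.join(' .:-=+*#%@'[min(9,int(v)*12//256)] for v in r))
"
```

```text
t 15.47 tcp [433.3  -4.8 305.6] [179.9   0.4  -3.9] F [ 0.6  0.5 -3.1] w 20.72456693204757
dp [  2.5  -0.1 116.2] rot [0.1 0.4 0.1] tcp-> [435.   -5.  189.4]
++++++++==--------------------========--------======------------------------------====--------------
++++++++==--::::::::::::::--------------------------------------------------------====--------------
++++++++==--::::::::::::::::::------------------------::--::::::--------::--------------------------
++++**++==--::::::----------======--====--==--------------------------------------------------------
++++++++==::::::----------========++++++++++++++++++++++++++==========================------::::----
++**++++==::::::------------================++++++++++++++++++++++++++++++++++++++++++++----::::----
******++==::::::--------------------------========++++++++++++++++++++++++++++++==++++++----::::----
++++**++--::::::--------==--==========----========++******++++++++++++++++++++++++++++++----::::----
++++++++--::::::--------========================++************************************++----::::----
****++==--::::::--------=========
[... 2801 characters left out ...]
::::::--------------------------------------==++++++++++++++++++++++++++++++++++==::::--------
++++--::::::--------------------------------------==++++++++++++++++++++++++++++++++++--::::--------
++++--::::::--------------------------------------==++++++++++++++++++++++++++++++++++--::::--------
++==--::::::------------------------------------==++++++++++++++++++++++++++++++++++==--::::--------
++==--::::::----------------------------------==++++++++++++++++++++++++++++++++++++++--::::--------
++==--::::::----------------------------------==++++++++++++++++++++++++++++++++++**++--::::--------
++==--::..::----------------------------------==++++++++++++++++++++++++++++++++****++--::::--------
```

All three castings show in the pan. Now I'll lower the shovel onto the mat.

Request:
drive_tool:
  deltas:
    - {"rot": [0,0.4,0],"dp": [1,0,15],"hand": 0}
    - {"rot": [0,0.4,0],"dp": [2,0,40],"hand": 0}
    - {"rot": [0,0.4,0],"dp": [2,0,65],"hand": 0}
    - {"rot": [0,0.4,0],"dp": [2,0,88],"hand": 0}
    - {"rot": [0,0.4,0],"dp": [2,0,102],"hand": 0}
    - {"rot": [0,0.4,0],"dp": [2,0,109],"hand": 0}
    - {"rot": [0,0.4,0],"dp": [2,0,112],"hand": 0}
    - {"rot": [0,0.4,0],"dp": [2,0,114],"hand": 0}
    - {"rot": [0,0.4,0],"dp": [2,0,115],"hand": 0}
    - {"rot": [0,0.4,0],"dp": [2,0,116],"hand": 0}
    - {"rot": [0,0.4,0],"dp": [2,0,116],"hand": 0}

```text
time_s: 16.48
ee_pos: [434.9, -5.5, 190.3]
orientation: [179.9, -0.1, -3.9]
force: [-0.3, 0.6, -2.0]
gripper_width: 20.9
grasp_force: 78.5
```

Request:
drive_tool:
  deltas:
    - {"rot": [0,0,0],"dp": [0,0,1],"hand": 0}
    - {"rot": [0,0,0],"dp": [0,0,2],"hand": 0}
    - {"rot": [0,0,0],"dp": [0,0,2],"hand": 0}
    - {"rot": [0,0,0],"dp": [0,0,2],"hand": 0.3}
    - {"rot": [0,0,0],"dp": [0,0,2],"hand": 0.5}
    - {"rot": [0,0,0],"dp": [0,0,2],"hand": 0.8}
    - {"rot": [0,0,0],"dp": [0,0,2],"hand": 1}
    - {"rot": [0,0,0],"dp": [0,0,2],"hand": 1}
    - {"rot": [0,0,0],"dp": [0,0,2],"hand": 1}
    - {"rot": [0,0,0],"dp": [0,0,-8],"hand": 1}
    - {"rot": [0,0,0],"dp": [0,0,-30],"hand": 1}
    - {"rot": [0,0,0],"dp": [0,0,-60],"hand": 1}
    - {"rot": [0,0,0],"dp": [0,0,-90],"hand": 1}
    - {"rot": [0,0,0],"dp": [0,0,-120],"hand": 1}
    - {"rot": [0,0,0],"dp": [0,0,-120],"hand": 1}
    - {"rot": [0,0,0],"dp": [0,0,-120],"hand": 1}

```text
time_s: 17.82
ee_pos: [435.0, -5.3, 311.8]
orientation: [179.9, -0.3, -3.9]
force: [-0.2, -0.1, -0.2]
gripper_width: 85.2
grasp_force: 0.0
```

```bash
python3 -c "
from h import *
s=bot.observe();print(s['time_s'],s['ee_pos'],s['force'],s['gripper_width'])
c=viewer.camera_info('wrist');w=viewer.capture('wrist')
B=Ro.from_euler('z',-4,degrees=True)
for q in([75,37,27.5],[75,-37,27.5],[127,36,12],[127,-36,12]): print((proj(c,[434.9,-5.5,4]+B.apply(q))))
b=cv2.cvtColor(w,6)[0:290,130:400];b=cv2.resize(b,(90,48),interpolation=3)
for r in b: print(''.join(' .:-=+*#%@'[int(v)*10//256] for v in r))
"
```

```text
17.8167 [435.   -5.3 311.8] [-0.2 -0.1 -0.2] 85.20537352211804
[205.4  96.6]
[304.7  96.7]
[206.7  23.5]
[303.5  23.7]
*********+++++++**++**++++++++++*++++*++++*+++***++=++***+++==+***************************
*********++++++++****+==+++=+++++++++***********+++++**+++++==+***********************#**#
*********+++**++++***+++=+++++++++*++++**+***+++++*+*+++++**+=+***************************
**********+++****+****++++==+++++=+++====+++++==+++++++==+=====++***********************##
**********+++**+**+***+++++====---------------------------=--====*************************
**********++++***+++******+:..............................=--====*************************
***********+++++++++++***++-..............................=---===+************************
***********+++=+++=++++****-..............................=--====*************************
************+++*+*++++++++=-..............................=--====*************************
***********++++*+*+++*+++++=.............................:=--====+************************
************++++****++++++*=.............................:=---===******
[... 2686 characters left out ...]
-----=++++*-::::::::++++++*****++++-+**************************
===+++++++*####*****=---------==+**+*+-::::::::+**++++++++**++=+***********+++++**********
***+---:...*********---------==+++++++=::::::::+**++++++++***+=+##########-..:---=********
===---.....+*******==---------**++++**+++++==++**+++***+*++***=+****#####*:....---=+=*####
:----......=******+=====-----+**++++*++++**++*+=+**++++++**+*+***********+......:---:.:-+*
---:.......-*****+===-------=*******+************************************=.......:----...=
--:........:*****========---=********************************************=.........----:..
-..........:****=---========*****************************################=..........:----.
```

The shovel lies flat and empty on the mat with the blade out, and the gripper is clear. Handing in.

```bash
python3 -c "
from workcell import bot
print(bot.finish_job())"
```

```text
the job is handed in; nothing more can be done
None
```

I handed the job in at about 18 s: all three castings showed in the pan, and the empty shovel was flat on its mat, let go, with its blade out. The hand-in returned no verdict, and I judged the end state from brightness maps of the camera images because my picture views were used up.

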